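# Press a seized pin out of a bushing with a hand drift

## Task

A steel pin is seized inside the brass bushing on the green knock-out stand. Take the long plain drift from the rack and push the pin down out of the bushing into the tray below, steadily and with no more force than it needs, until the drift's collar presses firmly on the bushing's rim without ramming it. Then draw the drift out and hang it upright in the rack's empty hole again, leaving the other tools and jars where they are.

Things in the scene. Friction and masses are not known exactly. Their poses are not given: they have to be found in the camera images.
- stand: Fixed steel knock-out stand, 140 x 120 mm base; origin at the centre of its underside, on the bench, z up. Two upright green cheeks at y = -52 and +52 mm carry a green plate (60 x 114 mm) with a round sleeve (42 mm, top 102 mm above the bench) out of which the brass bushing stands, its bore vertical on the stand's z axis. The drift must never bear on stand or bushing with more than 22 N.
- bore_axis (a point): On the axis of the brass bushing (outside 30 mm, 70 mm long; bore 16 mm, widening to 18 mm in its lower 46 mm), 132 mm above the bench: the LOWEST height of its rim. How high the bushing sits is not measured and differs each time: the rim is 0 to 26 mm above this point and must be felt for. The bushing does not move under load.
- tray_in (a point): Centre of the floor of the stand's open catch tray, right below the bore, 11 mm above the bench; inside 124 x 86 mm, wall tops 30 mm above the bench. The pin has to end here.
- slug: The seized steel pin, a loose cylinder 16.4 mm thick, 24 mm long, 38 g, hidden upright in the lower bore; origin at the centre of its underside, at first 81 to 83 mm above the bench. It slides down under about 6 to 12 N of push, and comes free only 0 to 6 mm before the drift's collar meets the rim. It cannot go up. Never press on it with more than 22 N.
- drift: Long plain steel drift, loose, 0.22 to 0.35 kg, 150 mm long, hanging upright in one of the rack's holes (which one differs); the tallest of the three. Origin at its tip, z up along it. From the tip: shaft 14 mm thick, 72 mm long, its last 3 mm tapering to 10 mm; collar 36 mm wide, 8 mm thick; plain round handle 18 mm thick, 70 mm long. Collar on the rim: tip 2 mm out of the bushing's lower end.
- drift_collar (a point): Centre of the underside of the drift's collar, 72 mm above its tip.
- drift_handle (a point): Point on the drift's axis in mid handle, 115 mm above its tip; the place to grip it.
- rack: Fixed plywood rack, base 90 x 250 mm; origin at the centre of its underside, z up. Its board (70 x 250 mm, 12 mm thick, top 100 mm above the bench) has three holes of diameter 24 mm on the rack's y axis at y = -75, 0 and +75 mm, each with a steel tool hanging by its 36 mm collar, underside of the collar on the board. The space below the board is free down to 8 mm above the bench.
- pin_punch: Another tool hanging in the rack: thin shaft of diameter 8 mm, 36 mm collar, thin handle with a 24 mm ball on top, 124 mm long in all; origin at its tip. Not to be used.
- stub_punch: Another tool hanging in the rack: short thick shaft of diameter 20 mm, 35 mm long, 36 mm collar, handle with a flat 30 mm head, 90 mm long in all; origin at its tip. Not to be used.
- jar_a: Glass screw-top jar, diameter 64 mm, 85 mm tall, standing on the bench; origin at its underside. Leave alone.
- jar_b: Glass screw-top jar, diameter 56 mm, 75 mm tall, standing on the bench; origin at its underside. Leave alone.
- wrench: Open wrench, 170 mm long, lying on the bench along its x axis. Leave alone.
- screwdriver: Screwdriver, 180 mm long, lying on the bench along its x axis. Leave alone.
- socket: Steel socket, diameter 28 mm, 40 mm tall, standing on the bench. Leave alone.
Mind the look-alikes: they are no part of the job. Leave any turquoise look-alike of the drift alone.

How it is judged:
By the outcome, as a careful person would: the job done as asked, in the order asked, and still so for the second after the job is handed in, with the robot touching nothing.
It also fails if it takes over 67 s, if anything falls off the work surface, if the arm or the gripper's body presses on something with over 40 N, if the wrist force passes 120 N, or if a joint passes its speed limit or range.

## Robot

A 6-joint arm with a two-finger parallel gripper is mounted at the origin on the work surface. World frame = base frame: x ahead of the robot, y to its left, z up, the work surface at z = 0. Lengths are in m, angles in rad, forces in N, time in s.
With the tool pointing down it reaches from about 0.35 to 0.775 m from the base axis. Payload 5.5 kg.
Tool frame: the origin (TCP) lies on the centre line of the jaws, within the pads' length; the fingertips stand 11 mm ahead of it and the grasp point (between the pads) lies 8 mm behind it; z points along the fingers, y is the line along which they close (so a half turn about z gives the same grasp; the last joint's range is limited). The gripper opens to 85 mm and grips with 20 to 120 N. Pads are 22 mm wide; open, the fingers measure 114 mm over their backs; the gripper's body (76 mm by 85 mm) begins 54 mm behind the grasp point. The pads swing forward as they close: fully open they stand 13 mm farther back than shut.
Start: joints at [1.201, 0.313, 0.046, 1.304, 0, 1.431], TCP at [0.131, 0.56, 0.242] pointing down, gripper open.
Joint ranges: [-2.76, 2.76], [-0.86, 1.69], [-1.03, 1.26], [-2.2, 2.34], [-1.47, 1.5], [-3.14, 3.14]. Speed limits (rad/s): [2.57, 2.57, 3.14, 3.14, 3.14, 3.14].

## Interface

Orientations are given as a unit quaternion [w, x, y, z].
In Python, from workcell import get_state, eyes, env gives the robot as it stands.
- The arm moves only by the shell command python3 -m inch 'ROWS' [OPENING] [FORCE]. ROWS is JSON, one flat list of numbers, 4 for each row, row after row: the shift along the tool's x, y, z in cm, then the turn about the tool's z in rad. A call has exactly 5 rows; each row shifts and turns the commanded pose from where the row before left it, along the tool's axes as they then stand; what a row does not reach is not made up. A row lasts 1/12 s, in which the tool goes at most 41.7 mm and 7.16 degrees, less where a joint would pass 70% of its speed; a pose out of reach is approached as far as the arm can. A call is refused whole if a number of a shift passes 4.17 or a number of a turn 0.125, either way. A call with a gripper value outside its range is refused whole. OPENING is the opening, from -1 (shut) to 1 (fully open), set as the call begins (- or left out, the last holds). The fingers move at their own pace and stop on an object; FORCE is the grip in N (left out, the last holds). Time passes only in rows, so rows that do not move let the fingers close, or fill a call up. It gives the time, the measured TCP pose, the force, the opening and the grip force at its end, in the units of the state.
- get_state(): the state, without advancing time (a new reading comes with each control period).
- eyes.read_camera(name): name is "side" or "top" or "wrist"; returns the picture (480x640x3 uint8, red, green, blue); there is no depth.
- eyes.camera_info(name): a dict with "fovy" (degrees; the focal length in pixels is half the picture's height over the tangent of half this angle, whatever the lens; pixels are square), "cx", "cy" (the principal point, pixels), "D" ([k1, k2, p1, p2, k3] as OpenCV has them; the pictures are not rectified), "xyz" and "orientation" of the camera in the world. Camera axes: x right, y down, z forward; pixel columns grow to the right and rows downward; lengths in m; the calibration is good to about 2 mm. A picture is of the moment at which its call begins: read the wrist's pose just before it. camera_info takes no time and is no camera call; for the wrist camera it gives the pose at the moment of the call.
- env.hand_in(): hands the job in; it is judged then, once.
The state is a dict: "clock": time; "joint_pos": joint angles; "qvel": joint speeds; "tau": joint torques, N m; "tcp_pos": TCP position; "orientation": TCP orientation; "wrist_force": force on the tool from outside, world axes, zero at the start; "ft_torque": the same for the moment, N m; "finger_gap": finger opening in m; "grip_force": force on a finger pad.
Only numpy, scipy, OpenCV 4.12 (cv2) and the standard library are available. Lean on these libraries where they do the work, as an engineer would, in place of code of your own. Each camera call takes 0.05 s, during which the arm holds its last target. There are 200 camera calls.

## Working session

There is one attempt and no reset: what is moved stays moved. The work goes in short steps, Python scripts to look and compute and a shell command to move; the robot and the scene stay as the last step left them, time stands still between calls to the robot, and variables do not carry over. Pictures are saved under pics/ and viewed, at most 10 in all, crops included, and the job is handed in when it is done.

```bash
mkdir -p pics; ls
python3 - <<'E'
from workcell import get_state, eyes, env
import cv2
s=get_state();print(s)
for n in ("side","top"):
    print(n,eyes.camera_info(n)); cv2.imwrite(f"pics/{n}0.png",eyes.read_camera(n)[:,:,::-1])
print(eyes.camera_info("wrist"))
E
```

```text
pics
{'clock': 0.0, 'joint_pos': array([ 1.20141574e+00,  3.14019569e-01,  4.49984414e-02,  1.30359437e+00,
       -2.42182869e-05,  1.43120885e+00]), 'qvel': array([ 1.14367835e-03, -2.74960417e-05,  3.70110157e-04,  4.36318483e-04,
       -1.19918986e-03,  1.19003604e-04]), 'tau': array([-4.98604113e-04, -4.80626392e+01,  2.98534083e+01,  1.93573436e-02,
       -1.61963853e-04,  5.07568046e-06]), 'tcp_pos': array([0.13080541, 0.55943088, 0.2414059 ]), 'orientation': array([-2.17266056e-04,  1.14643870e-01,  9.93406239e-01, -8.83341531e-04]), 'wrist_force': array([ 0.16538511,  0.06244027, -0.04426011]), 'ft_torque': array([-0.00274779, -0.05636624, -0.00970258]), 'grip_force': 0.0, 'finger_gap': 0.08532542555789778}
side {'fovy': 52.266895100379585, 'cx': 317.3447340094327, 'cy': 237.5898857477671, 'D': array([-0.0469706,  0.       ,  0.       ,  0.       ,  0.       ]), 'xyz': array([0.44587774, 0.76291995, 0.86614898]), 'orientation': array([ 0.0285281 , -0.04619223,  0.92848058, -0.36739114])}
top {'fovy': 56.02181011430251, 'cx': 324.56490334465116, 'cy': 241.88433398160728, 'D': array([0.00819067, 0.        , 0.        , 0.        , 0.        ]), 'xyz': array([0.39943967, 0.03195634, 1.10867979]), 'orientation': array([-0.05445565,  0.71411418, -0.69656332,  0.04330198])}
{'fovy': 61.767907054068495, 'cx': 310.1957766801941, 'cy': 234.29864572242772, 'D': array([-0.03947383,  0.        ,  0.        ,  0.        ,  0.        ]), 'xyz': array([0.05725027, 0.57578814, 0.37161086]), 'orientation': array([0.11772813, 0.77464063, 0.61446358, 0.09223066])}
```

View pics/side0.png

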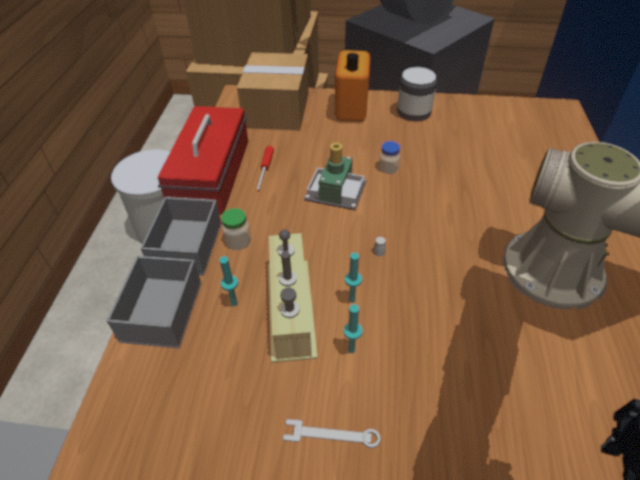

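View pics/top0.png

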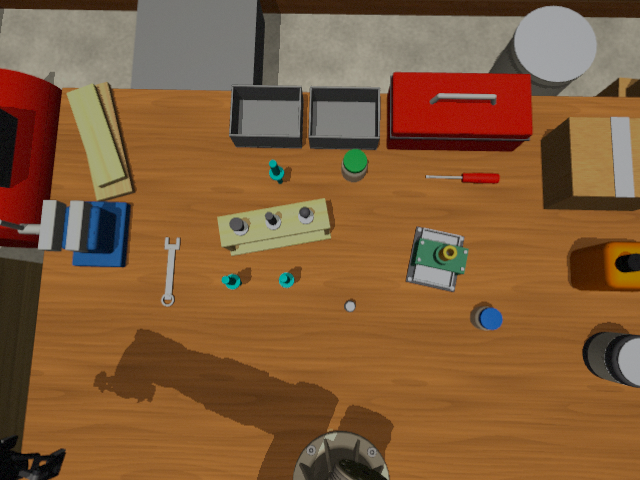

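The side view shows the rack with the stub punch (288,300), the drift in the middle hole (287,268) and the ball-headed pin punch (285,240). The stand is at (337,180). In the top view the rack is at (273,226) and the stand at (440,257). Next I'll enlarge crops of both.

Run:
```python
import cv2,numpy as np
t=cv2.imread("pics/top0.png");s=cv2.imread("pics/side0.png")
f=lambda im,x,y,w,h,k:cv2.resize(im[y:y+h,x:x+w],None,fx=k,fy=k,interpolation=cv2.INTER_CUBIC)
a=np.hstack([f(t,210,190,130,75,4),f(t,402,215,70,75,4)])   # 520 + 280
b=np.hstack([f(s,255,225,70,75,4),f(s,300,135,70,75,4),np.zeros((300,240,3),np.uint8)])
cv2.imwrite("pics/crop.png",np.vstack([a,b]))
```

```text
(no output)
```

View pics/crop.png

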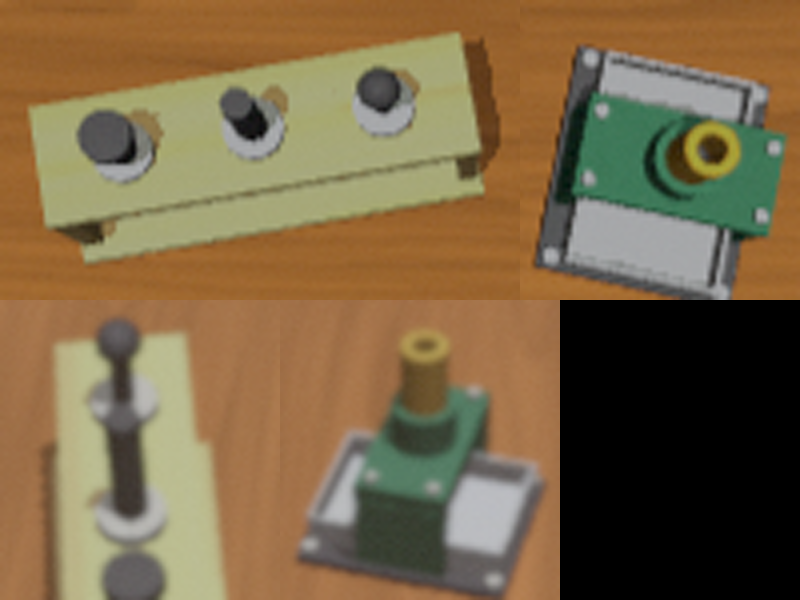

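The crops put the drift's collar at top pixel (273.2,222) and its handle end at (269.2,216), with the collar in the side view at (287.5,278). The bushing rim is at top (450,252.5) and side (336,146.2).

```bash
cat > h.py <<'E'
import numpy as np,cv2
from scipy.spatial.transform import Rotation as R
from workcell import get_state, eyes, env
rot=lambda q:R.from_quat(np.r_[q[1:],q[0]])
def ray(i,p):
    f=240/np.tan(np.radians(i["fovy"]/2));K=np.array([[f,0,i["cx"]],[0,f,i["cy"]],[0,0,1]])
    u=cv2.undistortPoints(np.array([[p]],float),K,np.array(i["D"]))[0,0]
    return np.array(i["xyz"]),rot(i["orientation"]).apply([*u,1])
def plane(i,p,z):
    o,d=ray(i,p);return o+d*(z-o[2])/d[2]
def tri(*rs):
    A=0;b=0
    for o,d in rs:
        d=d/np.linalg.norm(d);P=np.eye(3)-np.outer(d,d);A=A+P;b=b+P@o
    return np.linalg.solve(A,b)
def project(i,X):
    f=240/np.tan(np.radians(i["fovy"]/2));K=np.array([[f,0,i["cx"]],[0,f,i["cy"]],[0,0,1]])
    r=rot(i["orientation"]).inv();X=np.atleast_2d(X)-i["xyz"]
    return cv2.projectPoints(r.apply(X),np.zeros(3),np.zeros(3),K,np.array(i["D"]))[0][:,0]
def st(target=None):
    s=get_state();r=rot(s["orientation"]);print("t",round(s["clock"],2),"tcp",s["tcp_pos"].round(4),"F",s["wrist_force"].round(1),"gap",round(s["finger_gap"],4),"toolx",r.apply([1,0,0]).round(3),"toolz",r.apply([0,0,1]).round(3))
    if target is not None: print("delta tool cm",(100*r.inv().apply(np.array(target)-s["tcp_pos"])).round(2))
E
python3 - <<'E'
from h import *
t=eyes.camera_info("top");s=eyes.camera_info("side")
c=lambda x,y:(210+x/4,190+y/4)
print("rim",tri(ray(t,(450,252.5)),ray(s,(336,146.2))))
print("collar top", plane(t,c(253,128),.108),"side",plane(s,(287.5,278),.108),"handle",plane(t,c(237,104),.178))
P=[plane(t,c(*p),.1) for p in ((30,105),(460,33),(480,152),(45,225))]
print(np.round(P,4)); print("centre",np.mean(P,0)); d=P[0]+P[3]-P[1]-P[2]; print("yaw of rack y",d/np.linalg.norm(d),[np.linalg.norm(P[0]-P[1]),np.linalg.norm(P[1]-P[2])])
for p in ((122,150),(383,108)): print(plane(t,c(*p),.108))
st()
E
```

```text
rim [ 0.51803237 -0.22006782  0.1451218 ]
collar top [0.58111713 0.16655092 0.108     ] side [0.58345218 0.16993602 0.108     ] handle [0.581022   0.16609051 0.178     ]
[[0.5929 0.2956 0.1   ]
 [0.6405 0.0513 0.1   ]
 [0.5718 0.0382 0.1   ]
 [0.5242 0.283  0.1   ]]
centre [0.58233365 0.16703493 0.1       ]
yaw of rack y [-0.19109684  0.98157119  0.        ] [np.float64(0.24880904141807497), np.float64(0.06997720709324186)]
[0.56679784 0.23996468 0.108     ]
[0.59429414 0.09353703 0.108     ]
t 0.1 tcp [0.1308 0.5595 0.2415] F [-0.7  0.6 -0.1] gap 0.0854 toolx [-0.974  0.228  0.   ] toolz [-0.001 -0.001 -1.   ]
```

```bash
python3 -m inch '[-2,-1,0,0, -3.5,-1.85,0,0, -3.5,-1.85,0,0, -3.5,-1.85,0,0, -3.5,-1.85,0,0]' 1 40
python3 -m inch '[-3.5,-1.85,0,0, -3.5,-1.85,0,0, -3.5,-1.85,0,0, -3.5,-1.85,0,0, -3.5,-1.85,0,0]'
python3 -m inch '[-3.5,-1.85,0,0, -3.5,-1.85,0,0, -3.5,-1.85,0,0, -3.5,-1.85,0,0, -3,-1.6,0,0]'
python3 -m inch '[-2,-1.1,0,0.1, 0,0,0,0.12, 0,0,0,0.12, 0,0,0,0.12, 0,0,0,0.12]'
python3 -m inch '[0,0,0,0.12, 0,0,0,0.12, 0,0,0,0.12, 0,0,0,0.12, 0,0,0,0.09]'
python3 -m inch '[0,0,0,0,0,0,0,0,0,0,0,0,0,0,0,0,0,0,0,0]'
python3 - <<'E'
from h import *
st([.582,.167,.135])
i=eyes.camera_info("wrist");im=eyes.read_camera("wrist");cv2.imwrite("pics/w1.png",im[:,:,::-1])
print(project(i,[[.582,.167,.178],[.582,.167,.108]]), i["xyz"])
E
```

```text
clock: 0.52
tcp_pos: [0.2683, 0.4403, 0.2419]
orientation: [-0.0, 0.114, 0.993, -0.0]
wrist_force: [0.3, 0.9, -0.6]
finger_gap: 0.0854
grip_force: 0.0
clock: 0.93
tcp_pos: [0.4179, 0.3101, 0.242]
orientation: [-0.0, 0.115, 0.993, -0.0]
wrist_force: [0.3, 0.3, 0.1]
finger_gap: 0.0856
grip_force: 0.0
clock: 1.35
tcp_pos: [0.5635, 0.1833, 0.2418]
orientation: [-0.0, 0.115, 0.993, -0.0]
wrist_force: [0.9, -0.0, 0.1]
finger_gap: 0.0854
grip_force: 0.0
clock: 1.77
tcp_pos: [0.5789, 0.1697, 0.2415]
orientation: [-0.001, 0.397, 0.918, -0.0]
wrist_force: [-1.0, 0.1, -0.7]
finger_gap: 0.0855
grip_force: 0.0
clock: 2.18
tcp_pos: [0.5787, 0.1701, 0.2417]
orientation: [-0.0, 0.639, 0.769, -0.0]
wrist_force: [-0.1, 0.0, -0.4]
finger_gap: 0.0852
grip_force: 0.0
clock: 2.6
tcp_pos: [0.579, 0.1701, 0.2422]
orientation: [-0.0, 0.636, 0.772, -0.0]
wrist_force: [-1.0, 0.3, 0.8]
finger_gap: 0.0851
grip_force: 0.0
t 2.6 tcp [0.579  0.1701 0.2422] F [-1.   0.3  0.8] gap 0.0851 toolx [-0.191  0.982  0.   ] toolz [-0.  0. -1.]
delta tool cm [-0.36  0.24 10.72]
[[315.30757851 267.22088364]
 [314.14352389 229.04262548]] [0.5646021  0.24332471 0.37233158]
```

View pics/w1.png

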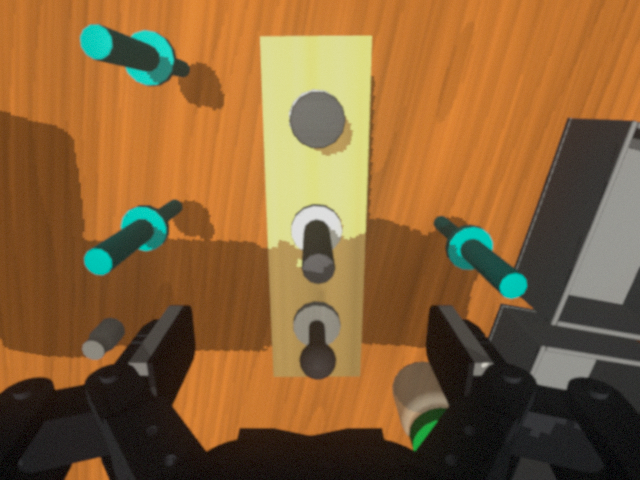

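The wrist view shows the drift's handle top at (318,268) and its collar at (316.5,229), within 3 px of the prediction. So a shift of about +1 mm in tool y is enough, then I'll descend, grip and lift.

```bash
python3 -m inch '[-0.36,0.36,0,0, 0,0,1,0, 0,0,2.5,0, 0,0,2.5,0, 0,0,2.5,0]' 1 60
python3 -m inch '[0,0,1.5,0, 0,0,0.7,0, 0,0,0,0, 0,0,0,0, 0,0,0,0]'
python3 - <<'E'
from h import *
st([.583,.167,.135])
E
python3 -m inch '[0,0,0,0,0,0,0,0,0,0,0,0,0,0,0,0,0,0,0,0]' -1 60
python3 -m inch '[0,0,0,0,0,0,0,0,0,0,0,0,0,0,0,0,0,0,0,0]' 
python3 -m inch '[0,0,0,0,0,0,0,0,0,0,0,0,0,0,0,0,0,0,0,0]'
```

```text
clock: 3.07
tcp_pos: [0.5834, 0.1671, 0.156]
orientation: [0.0, 0.636, 0.771, 0.0]
wrist_force: [0.1, -0.0, 0.4]
finger_gap: 0.0851
grip_force: 0.0
clock: 3.48
tcp_pos: [0.5842, 0.1674, 0.1365]
orientation: [0.001, 0.636, 0.771, 0.001]
wrist_force: [0.4, 0.1, 0.3]
finger_gap: 0.0855
grip_force: 0.0
t 3.48 tcp [0.5842 0.1674 0.1365] F [0.4 0.1 0.3] gap 0.0855 toolx [-0.19   0.982 -0.   ] toolz [ 0.002  0.    -1.   ]
delta tool cm [-0.01 -0.12  0.15]
clock: 3.9
tcp_pos: [0.5833, 0.1673, 0.1356]
orientation: [0.0, 0.636, 0.771, 0.0]
wrist_force: [0.2, -0.4, 0.1]
finger_gap: 0.0257
grip_force: 0.0
clock: 4.32
tcp_pos: [0.5836, 0.1674, 0.1356]
orientation: [0.0, 0.636, 0.771, 0.0]
wrist_force: [1.2, 0.7, 3.0]
finger_gap: 0.017
grip_force: 58.4
clock: 4.73
tcp_pos: [0.5836, 0.1674, 0.1356]
orientation: [0.0, 0.636, 0.771, 0.0]
wrist_force: [2.4, 0.1, 4.4]
finger_gap: 0.0163
grip_force: 58.4
```

```bash
python3 -m inch '[0,0,-0.3,0, 0,0,-1,0, 0,0,-1,0, 0,0,-2,0, 0,0,-2,0]' -1 80
python3 -m inch '[0,0,-2.5,0, 0,0,-2.5,0, 0,0,-2.5,0, 0,0,-2,0, 0,0,-1,0]' 
python3 -m inch '[0,0,0,0,0,0,0,0,0,0,0,0,0,0,0,0,0,0,0,0]'
python3 - <<'E'
from h import *
st([.518,-.220,.275])
i=eyes.camera_info("wrist");im=eyes.read_camera("wrist");cv2.imwrite("pics/w2.png",im[:,:,::-1])
s=get_state();r=rot(s["orientation"]);
for d in (-.043,-.008,.107,.035,-.008+.035): print(d,project(i,s["tcp_pos"]+r.apply([0,0,d])).round(1))
E
```

```text
clock: 5.15
tcp_pos: [0.582, 0.1671, 0.1985]
orientation: [-0.001, 0.636, 0.771, -0.001]
wrist_force: [0.7, -0.2, -1.6]
finger_gap: 0.0159
grip_force: 78.1
clock: 5.57
tcp_pos: [0.5835, 0.1673, 0.3072]
orientation: [0.001, 0.636, 0.771, 0.001]
wrist_force: [0.6, -0.5, -1.4]
finger_gap: 0.0162
grip_force: 78.2
clock: 5.98
tcp_pos: [0.5826, 0.1672, 0.302]
orientation: [-0.001, 0.636, 0.771, -0.001]
wrist_force: [0.1, 0.4, -2.9]
finger_gap: 0.0162
grip_force: 78.2
t 5.98 tcp [0.5826 0.1672 0.302 ] F [ 0.1  0.4 -2.9] gap 0.0162 toolx [-0.19   0.982  0.   ] toolz [-0.002 -0.    -1.   ]
delta tool cm [-36.79 -13.68   2.72]
-0.043 [[311.2 406.6]]
-0.008 [[311.1 335.7]]
0.107 [[310.9 235.9]]
0.035 [[311.  284.2]]
0.027000000000000003 [[311.  291.9]]
```

View pics/w2.png

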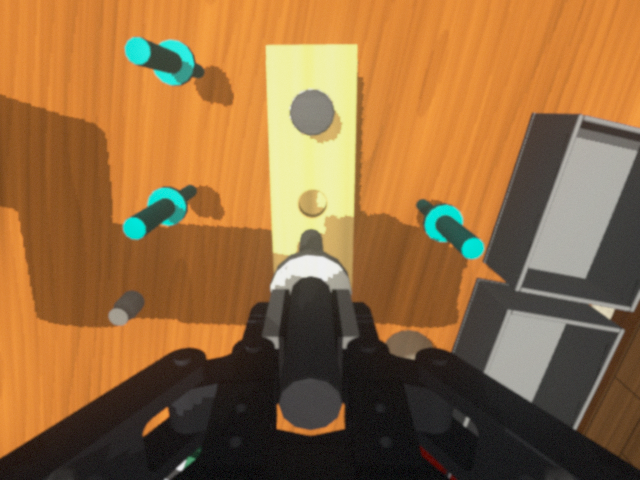

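The drift hangs straight: its tip at (311,234) matches the predicted (311,236). The empty hole is at (312,202). Next I'll move over the stand.

```bash
python3 -m inch '[-1,-0.37,0,0, -2,-0.75,0,0, -3.3,-1.23,0,0, -3.7,-1.38,0,0, -3.7,-1.38,0,0]'
python3 -m inch '[-3.7,-1.38,0,0, -3.7,-1.38,0,0, -3.7,-1.38,0,0, -3.7,-1.38,0,0, -3.3,-1.23,0,0]'
python3 -m inch '[-3,-1.1,0,0, -1.6,-0.6,0,0, 0,0,0.8,0, 0,0,0.8,0, 0,0,0,0]' 
python3 -m inch '[0,0,0,0,0,0,0,0,0,0,0,0,0,0,0,0,0,0,0,0]'
python3 - <<'E'
from h import *
st([.518,-.220,.275])
i=eyes.camera_info("wrist");w=eyes.read_camera("wrist")[:,:,::-1];s=get_state();r=rot(s["orientation"])
tip=s["tcp_pos"]+r.apply([0,0,.107]);rim=[.518,-.22,.145]
print("wrist",project(i,[tip,rim]).round(1))
f=lambda im,p,w,h,k:cv2.resize(im[int(p[1])-h//2:int(p[1])+h//2,int(p[0])-w//2:int(p[0])+w//2],None,fx=k,fy=k,interpolation=cv2.INTER_CUBIC)
A=[f(w,(312,235),200,150,4)]
cv2.imwrite("pics/w3.png",A[0]);np.save("dummy.npy",0)
for n,c in(("top",(450,250)),("side",(336,145))):
    j=eyes.camera_info(n);im=eyes.read_camera(n)[:,:,::-1];A.append(f(im,c,80,100,5));print(n,project(j,[tip,rim]).round(1))
cv2.imwrite("pics/ts3.png",np.hstack(A[1:]))
E
```

```text
clock: 6.45
tcp_pos: [0.5582, 0.0216, 0.303]
orientation: [-0.0, 0.636, 0.772, -0.0]
wrist_force: [0.2, -0.4, -3.1]
finger_gap: 0.0157
grip_force: 78.3
clock: 6.87
tcp_pos: [0.5258, -0.1702, 0.3032]
orientation: [0.0, 0.637, 0.771, -0.0]
wrist_force: [1.1, 0.1, -3.0]
finger_gap: 0.0163
grip_force: 78.3
clock: 7.28
tcp_pos: [0.518, -0.2152, 0.2849]
orientation: [-0.002, 0.637, 0.771, -0.0]
wrist_force: [-1.1, 0.3, -2.8]
finger_gap: 0.0163
grip_force: 78.2
clock: 7.7
tcp_pos: [0.5195, -0.2153, 0.2876]
orientation: [0.0, 0.636, 0.772, 0.0]
wrist_force: [0.0, -0.3, -2.1]
finger_gap: 0.0162
grip_force: 78.2
t 7.7 tcp [ 0.5195 -0.2153  0.2876] F [ 0.  -0.3 -2.1] gap 0.0162 toolx [-0.191  0.982 -0.   ] toolz [ 0.001 -0.    -1.   ]
delta tool cm [-0.43 -0.23  1.26]
wrist [[310.5 236. ]
 [307.2 226.4]]
top [[452.3 249.2]
 [450.  252. ]]
side [[335.8 135.3]
 [336.5 146.3]]
```

View pics/w3.png

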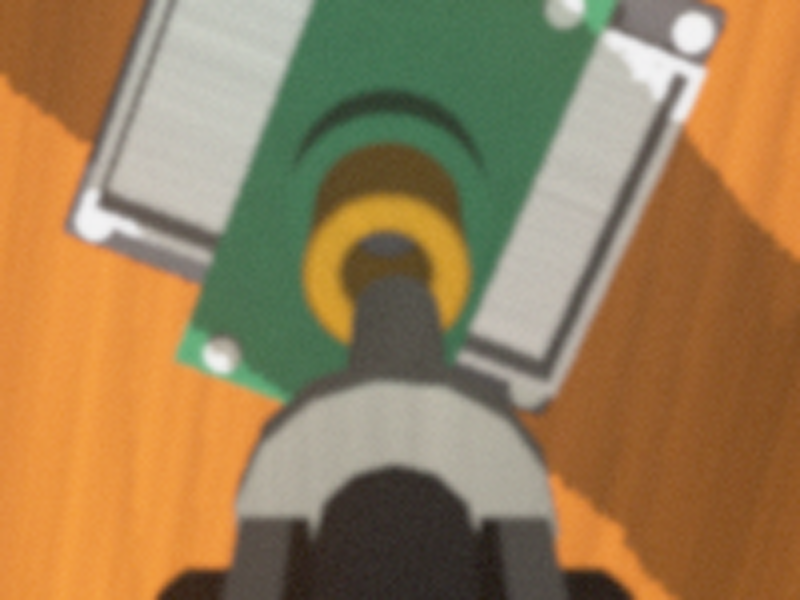

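View pics/ts3.png

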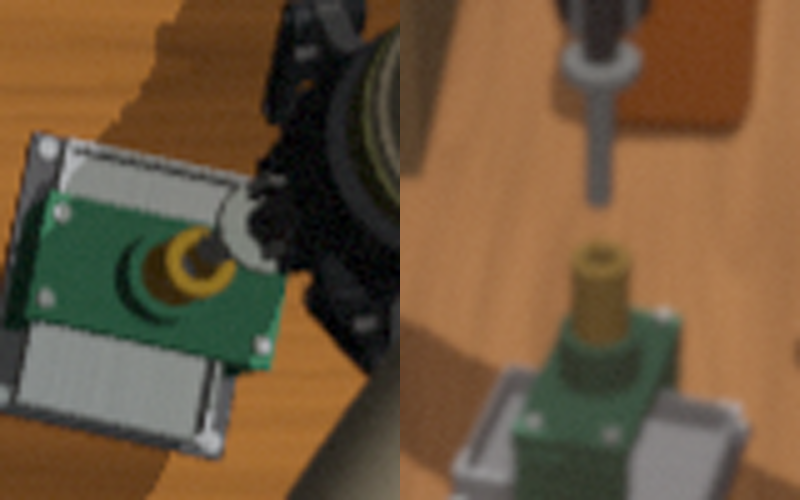

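In the wrist crop the rim centre is at (308.7,227.8) and the drift tip at (311.2,236.5). The top view puts the rim at (450.2,252.6). The side view puts the rim at (336.2,146.6) and the tip at (335.6,136.0).

Run:
```python
from h import *
w,t,s=[eyes.camera_info(n) for n in("wrist","top","side")]
for z in (.14,.145,.15): print(z,plane(w,(308.7,227.8),z).round(4),plane(t,(450.2,252.6),z).round(4),plane(s,(336.2,146.6),z).round(4))
print(tri(ray(w,(308.7,227.8)),ray(t,(450.2,252.6)),ray(s,(336.2,146.6))))
S=get_state();z=S["tcp_pos"][2]-.107
print("tip cmd",S["tcp_pos"][:2],"seen wrist",plane(w,(311.2,236.5),z),"side",plane(s,(335.6,136.0),z))
st()
```

```text
0.14 [ 0.5193 -0.2225  0.14  ] [ 0.5173 -0.2218  0.14  ] [ 0.519  -0.2257  0.14  ]
0.145 [ 0.519 -0.221  0.145] [ 0.5167 -0.2205  0.145 ] [ 0.5185 -0.2188  0.145 ]
0.15 [ 0.5188 -0.2196  0.15  ] [ 0.5161 -0.2192  0.15  ] [ 0.518 -0.212  0.15 ]
[ 0.51827675 -0.22133294  0.14301276]
tip cmd [ 0.51931875 -0.21562616] seen wrist [ 0.51976906 -0.21602693  0.18042937] side [ 0.51979072 -0.212736    0.18042937]
t 7.85 tcp [ 0.5193 -0.2156  0.2874] F [ 0.3  0.1 -2.6] gap 0.0164 toolx [-0.19   0.982 -0.   ] toolz [ 0. -0. -1.]
```

```bash
python3 -m inch '[-0.25,-0.1,0.5,0, -0.27,-0.1,0.8,0, 0,0,0.8,0, 0,0,0.5,0, 0,0,0.1,0]' 
python3 -m inch '[0,0,0,0,0,0,0,0,0,0,0,0,0,0,0,0,0,0,0,0]'
python3 - <<'E'
from h import *
st([.5185,-.221,.25])
i=eyes.camera_info("wrist");w=eyes.read_camera("wrist")[:,:,::-1];s=get_state();r=rot(s["orientation"])
tip=s["tcp_pos"]+r.apply([0,0,.107]);print(project(i,[tip,[.5185,-.2213,.143]]))
cv2.imwrite("pics/w4.png",cv2.resize(w[195:270,262:362],None,fx=6,fy=6,interpolation=cv2.INTER_CUBIC))
E
```

```text
clock: 8.27
tcp_pos: [0.5173, -0.221, 0.2583]
orientation: [-0.002, 0.637, 0.771, -0.0]
wrist_force: [-0.3, 0.9, -3.5]
finger_gap: 0.0162
grip_force: 78.2
clock: 8.68
tcp_pos: [0.5184, -0.2214, 0.2607]
orientation: [0.0, 0.636, 0.771, 0.0]
wrist_force: [-0.3, -0.2, -2.5]
finger_gap: 0.016
grip_force: 78.2
t 8.68 tcp [ 0.5184 -0.2214  0.2607] F [-0.3 -0.2 -2.5] gap 0.016 toolx [-0.19   0.982 -0.   ] toolz [ 0.001 -0.    -1.   ]
delta tool cm [0.04 0.02 1.07]
[[310.58398634 235.75676351]
 [310.73338122 230.71392775]]
```

View pics/w4.png

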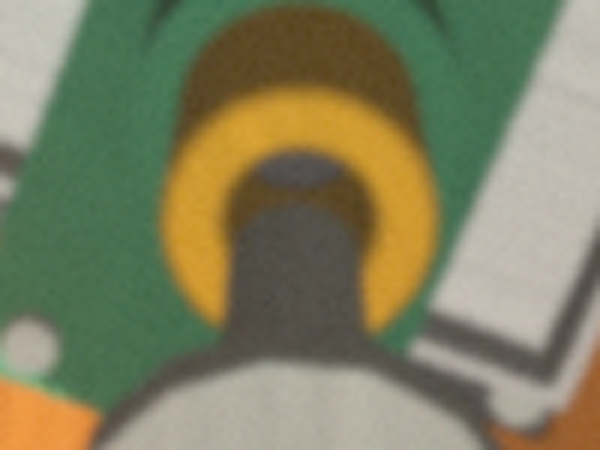

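Here the rim/bore centre is at about (312.2,232.1) and the tip at about (311.6,236.6).

Run:
```python
from h import *
w=eyes.camera_info("wrist");S=get_state();r=rot(S["orientation"])
for z in(.142,.145,.148):
  d=plane(w,(312.2,232.1),z)-plane(w,(311.6,236.6),S["tcp_pos"][2]-.107); print(z,(100*r.inv().apply(d)).round(2))
```

```text
0.142 [-0.06  0.04  1.16]
0.145 [0.03 0.04 0.86]
0.148 [0.12 0.04 0.56]
```

```bash
python3 -m inch '[0.03,0.04,0.2,0, 0,0,0.2,0, 0,0,0.1,0, 0,0,0.1,0, 0,0,0,0]' 
python3 -m inch '[0,0,0.07,0, 0,0,0.07,0, 0,0,0.07,0, 0,0,0.07,0, 0,0,0,0]'
python3 - <<'E'
from h import *
st()
E
```

```text
clock: 9.15
tcp_pos: [0.5184, -0.2209, 0.2539]
orientation: [-0.0, 0.636, 0.771, -0.0]
wrist_force: [0.3, -0.7, -2.1]
finger_gap: 0.0162
grip_force: 78.2
clock: 9.57
tcp_pos: [0.5185, -0.2209, 0.2513]
orientation: [-0.0, 0.636, 0.771, 0.0]
wrist_force: [0.7, 0.2, -3.6]
finger_gap: 0.016
grip_force: 78.2
t 9.57 tcp [ 0.5185 -0.2209  0.2513] F [ 0.7  0.2 -3.6] gap 0.016 toolx [-0.19   0.982  0.   ] toolz [-0.  0. -1.]
```

```bash
python3 -m inch '[0,0,0.07,0, 0,0,0.07,0, 0,0,0.07,0, 0,0,0.07,0, 0,0,0,0]'
python3 - <<'E'
from h import *
st()
E
```

```text
clock: 9.98
tcp_pos: [0.5185, -0.2209, 0.2485]
orientation: [-0.0, 0.636, 0.771, 0.0]
wrist_force: [0.2, -0.5, -2.6]
finger_gap: 0.0164
grip_force: 78.2
t 9.98 tcp [ 0.5185 -0.2209  0.2485] F [ 0.2 -0.5 -2.6] gap 0.0164 toolx [-0.19   0.982  0.   ] toolz [-0.  0. -1.]
```

```bash
python3 -m inch '[0,0,0.1,0, 0,0,0.1,0, 0,0,0.1,0, 0,0,0.1,0, 0,0,0,0]' | grep -E 'tcp|wrist'
python3 -m inch '[0,0,0.12,0, 0,0,0.12,0, 0,0,0.12,0, 0,0,0.12,0, 0,0,0,0]'| grep -E 'tcp|wrist'
```

```text
tcp_pos: [0.5184, -0.2209, 0.2444]
wrist_force: [0.2, 0.8, -3.2]
tcp_pos: [0.5184, -0.2209, 0.2395]
wrist_force: [-0.2, 0.7, -3.1]
```

```bash
python3 -m inch '[0,0,0.15,0, 0,0,0.15,0, 0,0,0.15,0, 0,0,0.15,0, 0,0,0,0]' | grep -E 'tcp|wrist'
python3 -m inch '[0,0,0.15,0, 0,0,0.15,0, 0,0,0.15,0, 0,0,0.15,0, 0,0,0,0]'| grep -E 'tcp|wrist'
```

```text
tcp_pos: [0.5184, -0.2209, 0.2334]
wrist_force: [-0.2, -0.3, -3.0]
tcp_pos: [0.5184, -0.2209, 0.2274]
wrist_force: [-0.2, 0.8, -3.4]
```

```bash
python3 -m inch '[0,0,0.2,0, 0,0,0.2,0, 0,0,0.2,0, 0,0,0.2,0, 0,0,0.1,0]' | grep -E 'tcp|wrist'
python3 -m inch '[0,0,0.05,0, 0,0,0.05,0, 0,0,0.05,0, 0,0,0.05,0, 0,0,0.05,0]'| grep -E 'tcp|wrist'
```

```text
tcp_pos: [0.5184, -0.2209, 0.2184]
wrist_force: [-0.6, -0.0, -2.6]
tcp_pos: [0.5186, -0.221, 0.2164]
wrist_force: [0.9, 0.0, -1.8]
```

```bash
python3 -m inch '[0,0,0.04,0, 0,0,0.04,0, 0,0,0.04,0, 0,0,0.04,0, 0,0,0.04,0]' | grep -E 'tcp|wrist'
```

```text
tcp_pos: [0.5186, -0.221, 0.2143]
wrist_force: [-0.2, 0.9, -2.4]
```

```bash
python3 -m inch '[0,0,0.04,0, 0,0,0.04,0, 0,0,0.04,0, 0,0,0.04,0, 0,0,0.04,0]' | grep -E 'tcp|wrist'
```

```text
tcp_pos: [0.5189, -0.2212, 0.2138]
wrist_force: [-2.5, 1.7, 9.2]
```

```bash
python3 -m inch '[0,0,0,0, 0,0,0,0, 0,0,0,0, 0,0,0,0, 0,0,0,0]' | grep -E 'clock|tcp|wrist'
```

```text
clock: 13.73
tcp_pos: [0.5188, -0.2211, 0.2138]
wrist_force: [-2.1, 1.8, 6.0]
```

```bash
python3 -m inch '[0,0,0.03,0, 0,0,0.03,0, 0,0,0.03,0, 0,0,0.03,0, 0,0,0.03,0]' | grep -E 'clock|tcp|wrist'
```

```text
clock: 14.15
tcp_pos: [0.5189, -0.2212, 0.2126]
wrist_force: [-1.2, 1.0, 9.3]
```

```bash
for k in 1; do python3 -m inch '[0,0,0.04,0, 0,0,0.04,0, 0,0,0.04,0, 0,0,0.04,0, 0,0,0.04,0]' | grep -E 'tcp|wrist'; done
python3 -m inch '[0,0,0.04,0, 0,0,0.04,0, 0,0,0.04,0, 0,0,0.04,0, 0,0,0.04,0]' | grep -E 'tcp|wrist'
```

```text
tcp_pos: [0.519, -0.2211, 0.2106]
wrist_force: [-2.8, 1.7, 7.8]
tcp_pos: [0.519, -0.2212, 0.2086]
wrist_force: [-1.6, 2.1, 9.0]
```

```bash
python3 -m inch '[0,0,0.05,0, 0,0,0.05,0, 0,0,0.05,0, 0,0,0.05,0, 0,0,0.05,0]' | grep -E 'tcp|wrist'
python3 -m inch '[0,0,0.05,0, 0,0,0.05,0, 0,0,0.05,0, 0,0,0.05,0, 0,0,0.05,0]' | grep -E 'tcp|wrist'
python3 -m inch '[0,0,0.05,0, 0,0,0.05,0, 0,0,0.05,0, 0,0,0.05,0, 0,0,0.05,0]' | grep -E 'tcp|wrist'
```

```text
tcp_pos: [0.519, -0.2212, 0.2061]
wrist_force: [-1.7, 1.2, 7.9]
tcp_pos: [0.519, -0.2212, 0.2036]
wrist_force: [-2.0, 1.9, 7.9]
tcp_pos: [0.519, -0.2211, 0.201]
wrist_force: [-2.8, 1.8, 7.8]
```

```bash
python3 -m inch '[0,0,0.05,0, 0,0,0.05,0, 0,0,0.05,0, 0,0,0.05,0, 0,0,0.05,0]' | grep -E 'tcp|wrist'
python3 -m inch '[0,0,0.05,0, 0,0,0.05,0, 0,0,0.05,0, 0,0,0.05,0, 0,0,0.05,0]' | grep -E 'tcp|wrist'
python3 -m inch '[0,0,0.05,0, 0,0,0.05,0, 0,0,0.05,0, 0,0,0.05,0, 0,0,0.05,0]' | grep -E 'tcp|wrist'
```

```text
tcp_pos: [0.519, -0.2211, 0.1985]
wrist_force: [-2.0, 2.5, 8.5]
tcp_pos: [0.5189, -0.2211, 0.196]
wrist_force: [-2.3, 2.5, 7.8]
tcp_pos: [0.5189, -0.2211, 0.1935]
wrist_force: [-1.7, 2.7, 7.7]
```

```bash
python3 -m inch '[0,0,0.05,0, 0,0,0.05,0, 0,0,0.05,0, 0,0,0.05,0, 0,0,0.05,0]' | grep -E 'tcp|wrist'
python3 -m inch '[0,0,0.05,0, 0,0,0.05,0, 0,0,0.05,0, 0,0,0.05,0, 0,0,0.05,0]' | grep -E 'tcp|wrist'
```

```text
tcp_pos: [0.5189, -0.2211, 0.1909]
wrist_force: [-1.2, 2.7, 7.6]
tcp_pos: [0.5188, -0.2211, 0.1883]
wrist_force: [-2.0, 1.8, 7.1]
```

```bash
python3 -m inch '[0,0,0.03,0, 0,0,0.03,0, 0,0,0.03,0, 0,0,0.03,0, 0,0,0.03,0]' | grep -E 'tcp|wrist'
```

```text
tcp_pos: [0.5187, -0.2211, 0.1867]
wrist_force: [-1.4, 1.3, 6.9]
```

```bash
python3 -m inch '[0,0,0.03,0, 0,0,0.03,0, 0,0,0.03,0, 0,0,0.03,0, 0,0,0.03,0]' | grep -E 'clock|tcp|wrist'
```

```text
clock: 19.15
tcp_pos: [0.5186, -0.2209, 0.1836]
wrist_force: [-0.8, 1.4, -2.3]
```

```bash
python3 -m inch '[0,0,0.02,0, 0,0,0.02,0, 0,0,0.02,0, 0,0,0.02,0, 0,0,0.02,0]' | grep -E 'clock|tcp|wrist'
```

```text
clock: 19.57
tcp_pos: [0.5184, -0.2209, 0.1826]
wrist_force: [0.5, 0.5, -2.3]
```

```bash
python3 -m inch '[0,0,0.02,0, 0,0,0.02,0, 0,0,0.02,0, 0,0,0.02,0, 0,0,0.02,0]' | grep -E 'clock|tcp|wrist'
```

```text
clock: 19.98
tcp_pos: [0.5185, -0.2209, 0.1821]
wrist_force: [-0.5, 2.1, 1.3]
```

```bash
python3 -m inch '[0,0,0.02,0, 0,0,0.02,0, 0,0,0.02,0, 0,0,0.02,0, 0,0,0.02,0]' | grep -E 'clock|tcp|wrist'
```

```text
clock: 20.4
tcp_pos: [0.5186, -0.221, 0.1821]
wrist_force: [-3.0, 3.6, 7.9]
```

```bash
python3 -m inch '[0,0,0.02,0, 0,0,0.02,0, 0,0,0.02,0, 0,0,0,0, 0,0,0,0]' | grep -E 'clock|tcp|wrist'
python3 -m inch '[0,0,0,0, 0,0,0,0, 0,0,0,0, 0,0,0,0, 0,0,0,0]' | grep -E 'clock|tcp|wrist'
```

```text
clock: 20.82
tcp_pos: [0.5186, -0.221, 0.182]
wrist_force: [-4.2, 2.6, 11.0]
clock: 21.23
tcp_pos: [0.5186, -0.221, 0.1821]
wrist_force: [-3.1, 3.6, 10.9]
```

```bash
python3 -m inch '[0,0,0.02,0, 0,0,0.01,0, 0,0,0,0, 0,0,0,0, 0,0,0,0]' | grep -E 'clock|tcp|wrist'
python3 -m inch '[0,0,0,0, 0,0,-0.1,0, 0,0,-0.2,0, 0,0,-0.3,0, 0,0,-0.5,0]' | grep -E 'clock|tcp|wrist'
python3 -m inch '[0,0,-0.6,0, 0,0,-0.6,0, 0,0,-0.6,0, 0,0,-0.6,0, 0,0,-0.6,0]' | grep -E 'clock|tcp|wrist'
```

```text
clock: 21.65
tcp_pos: [0.5186, -0.221, 0.1821]
wrist_force: [-3.8, 4.1, 11.7]
clock: 22.07
tcp_pos: [0.5183, -0.2208, 0.1901]
wrist_force: [0.8, 1.1, -2.6]
clock: 22.48
tcp_pos: [0.5186, -0.221, 0.2217]
wrist_force: [0.4, 0.6, -3.1]
```

```bash
python3 -m inch '[0,0,-0.8,0, 0,0,-1,0, 0,0,-1.5,0, 0,0,-1.5,0, 0,0,-1.2,0]' | grep -E 'clock|tcp|wrist'
python3 -m inch '[0,0,-1,0, 0,0,-0.8,0, 0,0,-0.2,0, 0,0,0,0, 0,0,0,0]' | grep -E 'clock|tcp|wrist'
python3 - <<'E'
from h import *
w=eyes.camera_info("wrist");S=get_state()
w["xyz"]=w["xyz"]-S["tcp_pos"]+[.5826,.1672,.302]
h=plane(w,(312,202),.1);print("hole",h);st([.583,.1672,.285]);st([*h[:2],.285])
E
```

```text
clock: 22.9
tcp_pos: [0.5188, -0.2214, 0.2831]
wrist_force: [-0.5, -0.6, -2.6]
clock: 23.32
tcp_pos: [0.5184, -0.2209, 0.3005]
wrist_force: [-0.2, 0.6, -2.7]
hole [0.58364179 0.16759724 0.1       ]
t 23.32 tcp [ 0.5184 -0.2209  0.3005] F [-0.2  0.6 -2.7] gap 0.0163 toolx [-0.19   0.982  0.   ] toolz [-0.001  0.    -1.   ]
delta tool cm [36.88 13.71  1.56]
t 23.32 tcp [ 0.5184 -0.2209  0.3005] F [-0.2  0.6 -2.7] gap 0.0163 toolx [-0.19   0.982  0.   ] toolz [-0.001  0.    -1.   ]
delta tool cm [36.91 13.78  1.56]
```

```bash
python3 -m inch '[1,0.37,0,0, 2,0.75,0,0, 3.3,1.23,0,0, 3.7,1.38,0,0, 3.7,1.38,0,0]' | grep -E 'clock|tcp|wrist'
python3 -m inch '[3.7,1.38,0,0, 3.7,1.38,0,0, 3.7,1.38,0,0, 3.7,1.38,0,0, 3.7,1.38,0,0]' | grep -E 'clock|tcp|wrist'
python3 -m inch '[3,1.1,0,0, 1.7,0.64,0,0, 0,0,0,0, 0,0,0,0, 0,0,0,0]' | grep -E 'clock|tcp|wrist'
python3 -m inch '[0,0,1,0, 0,0,2,0, 0,0,2,0, 0,0,1.5,0, 0,0,0.5,0]' | grep -E 'clock|tcp|wrist'
python3 -m inch '[0,0,0,0, 0,0,0,0, 0,0,0,0, 0,0,0,0, 0,0,0,0]' | grep -E 'clock|tcp|wrist'
python3 - <<'E'
from h import *
st([.5833,.1673,.135])
i=eyes.camera_info("wrist");w=eyes.read_camera("wrist")[:,:,::-1];s=get_state();r=rot(s["orientation"])
tip=s["tcp_pos"]+r.apply([0,0,.107]);print(project(i,[tip,[.5833,.1673,.1]]))
a=cv2.resize(w[175:275,262:362],None,fx=4,fy=4,interpolation=cv2.INTER_CUBIC)
b=cv2.resize(eyes.read_camera("side")[135:215,300:380,::-1],(400,400),interpolation=cv2.INTER_CUBIC)
cv2.imwrite("pics/w5.png",np.hstack([a,b]))
E
```

```text
clock: 23.73
tcp_pos: [0.5422, -0.0749, 0.3001]
wrist_force: [1.5, 0.5, -2.3]
clock: 24.15
tcp_pos: [0.5745, 0.1207, 0.3003]
wrist_force: [0.8, 0.5, -2.3]
clock: 24.57
tcp_pos: [0.5829, 0.1675, 0.3003]
wrist_force: [0.5, -0.1, -2.7]
clock: 24.98
tcp_pos: [0.5818, 0.1658, 0.2275]
wrist_force: [0.3, 0.3, -2.6]
clock: 25.4
tcp_pos: [0.5841, 0.1674, 0.2321]
wrist_force: [0.1, -0.4, -2.9]
t 25.4 tcp [0.5841 0.1674 0.2321] F [ 0.1 -0.4 -2.9] gap 0.0162 toolx [-0.19   0.982  0.   ] toolz [ 0.002  0.    -1.   ]
delta tool cm [ 0.   -0.1   9.71]
[[310.39547304 235.64537097]
 [309.06211442 224.72767384]]
```

View pics/w5.png

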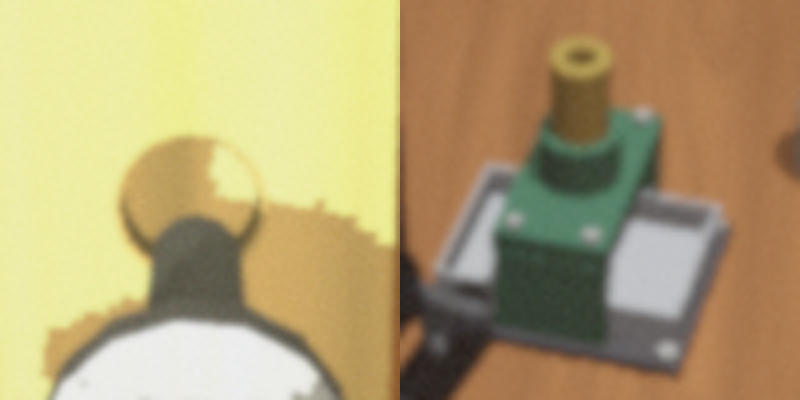

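The tip is lined up over the empty hole, whose centre is at (309.5,226.5) in the wrist view. The pin isn't visible from the side, since it's behind the cheek under the plate. Next I'll lower the drift.

```bash
python3 -m inch '[0,0,0.8,0, 0,0,1,0, 0,0,1.2,0, 0,0,1.2,0, 0,0,1,0]' | grep -E 'clock|tcp|wrist'
python3 -m inch '[0,0,1,0, 0,0,1,0, 0,0,0.8,0, 0,0,0.4,0, 0,0,0.2,0]' | grep -E 'clock|tcp|wrist'
python3 -m inch '[0,0,0.1,0, 0,0,0.05,0, 0,0,0,0, 0,0,0,0, 0,0,0,0]' | grep -E 'clock|tcp|wrist'
```

```text
clock: 25.92
tcp_pos: [0.5827, 0.1674, 0.1769]
wrist_force: [-1.1, 0.3, -2.0]
clock: 26.33
tcp_pos: [0.5831, 0.1674, 0.144]
wrist_force: [-0.3, 0.0, -2.5]
clock: 26.75
tcp_pos: [0.5838, 0.1675, 0.144]
wrist_force: [-0.7, 0.1, -2.7]
```

```bash
python3 -m inch '[0,0,0.03,0, 0,0,0.03,0, 0,0,0.03,0, 0,0,0.03,0, 0,0,0.03,0]' | grep -E 'clock|tcp|wrist'
```

```text
clock: 27.17
tcp_pos: [0.5835, 0.1674, 0.142]
wrist_force: [0.0, 0.2, -1.9]
```

```bash
python3 -m inch '[0,0,0.1,0, 0,0,0.1,0, 0,0,0.1,0, 0,0,0.08,0, 0,0,0,0]' | grep -E 'clock|tcp|wrist'
```

```text
clock: 27.58
tcp_pos: [0.5833, 0.1674, 0.1379]
wrist_force: [0.1, 0.0, -2.6]
```

```bash
python3 -m inch '[0,0,0.04,0, 0,0,0.04,0, 0,0,0.04,0, 0,0,0.04,0, 0,0,0,0]' | grep -E 'clock|tcp|wrist'
```

```text
clock: 28.0
tcp_pos: [0.5834, 0.1674, 0.1365]
wrist_force: [0.3, 0.1, -3.4]
```

```bash
python3 -m inch '[0,0,0.04,0, 0,0,0.04,0, 0,0,0.02,0, 0,0,0,0, 0,0,0,0]' | grep -E 'clock|tcp|wrist'
```

```text
clock: 28.42
tcp_pos: [0.5835, 0.1675, 0.1357]
wrist_force: [-0.4, 0.4, -1.1]
```

```bash
python3 -m inch '[0,0,0.03,0, 0,0,0.02,0, 0,0,0,0, 0,0,0,0, 0,0,0,0]' | grep -E 'clock|tcp|wrist'
python3 -m inch '[0,0,0,0,0,0,0,0,0,0,0,0,0,0,0,0,0,0,0,0]' 1 
python3 -m inch '[0,0,0,0,0,0,0,0,0,0,0,0,0,0,0,0,0,0,0,0]'
```

```text
clock: 28.83
tcp_pos: [0.5835, 0.1674, 0.1357]
wrist_force: [-3.3, -0.5, 5.2]
clock: 29.25
tcp_pos: [0.5835, 0.1674, 0.1349]
orientation: [-0.0, 0.636, 0.771, 0.0]
wrist_force: [-0.5, 0.1, 0.3]
finger_gap: 0.0757
grip_force: 0.0
clock: 29.67
tcp_pos: [0.5835, 0.1675, 0.1351]
orientation: [-0.0, 0.636, 0.771, 0.0]
wrist_force: [-0.2, 0.1, -0.1]
finger_gap: 0.0855
grip_force: 0.0
```

```bash
python3 -m inch '[0,0,-0.3,0, 0,0,-1,0, 0,0,-2,0, 0,0,-2.5,0, 0,0,-2.5,0]' | grep -E 'clock|tcp|wrist|gap'
python3 -m inch '[0,0,-2.5,0, 0,0,-2.5,0, 0,0,-2.5,0, 0,0,-1,0, 0,0,0,0]' | grep -E 'clock|tcp|wrist'
python3 -m inch '[0,0,0,0,0,0,0,0,0,0,0,0,0,0,0,0,0,0,0,0]'| grep -E 'clock|tcp|wrist'
python3 - <<'E'
from h import *
w=eyes.read_camera("wrist")[:,:,::-1];s=eyes.read_camera("side")[:,:,::-1];t=eyes.read_camera("top")[:,:,::-1]
z=lambda a,W,H:cv2.resize(a,(W,H),interpolation=cv2.INTER_CUBIC)
cv2.imwrite("pics/end.png",np.hstack([z(w[0:400,120:520],400,400),np.vstack([z(s[210:330,220:340],400,300),z(t[215:295,400:480],300,300).copy() if 0 else z(t[220:295,395:495],400,300)])][:1]+[np.vstack([z(s[225:325,230:330],200,200),z(t[220:295,400:475],200,200)])]))
E
```

```text
clock: 30.08
tcp_pos: [0.5831, 0.1674, 0.2195]
wrist_force: [0.4, 0.5, 0.5]
finger_gap: 0.0853
clock: 30.5
tcp_pos: [0.5848, 0.1677, 0.3077]
wrist_force: [-0.2, 0.7, -1.0]
clock: 30.92
tcp_pos: [0.5831, 0.1674, 0.302]
wrist_force: [-0.0, 0.4, -0.2]
```

View pics/end.png

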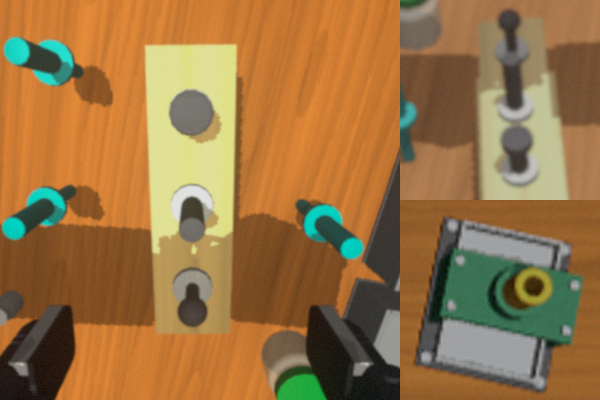

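The drift hangs upright in the middle hole (handle top at (192,228) in the wrist crop) and its neighbours haven't moved. The pin isn't in view because it's under the plate. The force dropped to zero when it let go, and the collar then reached the rim.

```bash
python3 -c "
from workcell import env
print(env.hand_in())"
```

```text
the job is handed in; nothing more can be done
None
```

The job is handed in: the pin was pushed out at about 11 N, the collar pressed the rim at about 14 N, and the drift hangs upright in its hole again; the pin came free but lay hidden under the plate, so I did not see it in the tray.

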